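# Dispense the walnuts into the dish

### The job

Push the wide white dish across the worktop until it stands under the spout of the walnut dispenser, close up to the front of the bamboo organiser. Then press the dispenser's lever down by its thumb paddle, so that the gate lifts and all four walnuts roll out into the dish, and let the lever spring back to shut the gate. Nothing is to be picked up: slide the dish without lifting or tipping it, do not touch the walnuts or the gate with the fingers, and leave everything else where it stands.

Things in the scene. Friction and masses are not known exactly. Their poses are not given: they have to be found in the camera images.
- organiser: fixed two-level bamboo organiser carrying the walnut dispenser. Origin: on the worktop under the dispenser; -x is its front, z up. Frame x -55 to +95, y -270 to +45, upper level 80 mm high (jars on it from y -37 to -262 reach 172). Front face at x = -55 comes down to 12 mm above the worktop, so a dish stops against it; a folded-up panel stands out to x -61 at y -252 to -77 (all mm)
- bin_lid (a point): middle of the dispenser's steel lid, 171 mm above the worktop, at organiser (5, 0) mm. Below it a clear bin, x -71 to +81, y -28 to +28 mm (lid knob to 179 mm high); its sloping steel floor ends in a small open spout that overhangs the organiser's front
- spout (a point): middle of the spout's lip, the end of the dispenser's sloping floor, 86 mm above the worktop and 37 mm ahead (organiser -x) of the organiser's front face. Walnuts leave over it towards the organiser's -x and come down 15 to 75 mm ahead of the lip
- dish_place (a point): point on the worktop 36 mm ahead of the spout's lip and 73 mm ahead of the organiser's front face: the right place for the centre of the dish, whose rim then stands 3 mm off the organiser's front. Same axes as the organiser
- dish: the wide white ceramic dish, round, 140 mm across the rim, 112 mm across the foot, 42 mm high, 4 mm wall, open on top, about 0.4 kg, empty. Origin: centre of its underside; z up
- lever (a joint): angle of the rocking steel lever (rad): 0 at rest, gate shut; grows as the paddle is pressed, to 0.60 at its stop. From 0.5 the gate is high enough for every walnut. A spring returns it to 0. Pivot axis: along the organiser's y, at organiser x = -30 mm, z = 130 mm
- paddle_top (a point): centre of the upper face of the lever's thumb paddle (plate 42 mm along organiser x, 48 mm along y, 4 mm thick, dark rubber pad; nothing beneath it). At rest at organiser (44, 75) mm, 160 mm high, tilted 0.3 rad (lower towards the organiser's front); fully pressed 47 mm lower, about 4 mm farther from the front, tilted 0.3 rad the other way. Pressing takes about 1.5 N at first, 4 N at the stop
- gate_edge (a point): middle of the lower edge of the steel gate at the lever's front end: a plate 63 mm wide, 39 mm high, 3 mm thick, hanging just ahead of the spout's lip. It swings 45 mm up and 12 mm forward as the paddle is pressed down
- walnut1: a walnut in its shell, a ball 32 mm across, 12 g, origin at its centre; at the start the foremost in the dispenser, resting against the gate
- walnut2: a walnut in its shell, a ball 32 mm across, 12 g, origin at its centre; at the start behind the first
- walnut3: a walnut in its shell, a ball 32 mm across, 12 g, origin at its centre; at the start behind the second
- walnut4: a walnut in its shell, a ball 32 mm across, 12 g, origin at its centre; at the start the last
- jar_rice: bystander, to be left alone: a glass jar with a steel lid, 68 mm across and 92 mm tall, on the organiser's upper level next to the bin (the other jars there are fixed). Origin: centre of its underside
- jar_tea: bystander, to be left alone: a glass jar with a steel lid, 72 mm across and 110 mm tall, on the worktop. Origin: centre of its underside
- scoop: bystander, to be left alone: a black plastic measuring scoop, cup 52 mm across and 28 mm high, with a flat handle reaching to 108 mm from the cup's centre along +x, on the worktop. Origin: centre of its underside
- mill: bystander, to be left alone: a dark wooden pepper mill, 56 mm across, 155 mm tall. Origin: centre of its underside
- oil: bystander, to be left alone: a green glass oil bottle, 62 mm across, 230 mm tall. Origin: centre of its underside
- ramekin: bystander, to be left alone: a small white ceramic cup, 80 mm across and 45 mm high, NOT the dish of the task. Origin: centre of its underside
- spoon: bystander, to be left alone: a bamboo cooking spoon, 240 mm long, lying on the worktop. Origin: middle of its length

How it is judged:
By the outcome, as a careful person would: the job done as asked, in the order asked, and still so for the second after the job is handed in, with the robot touching nothing.
It also fails if it takes over 58 s, if anything falls off the work surface, if the arm or the gripper's body presses on something with over 40 N, if the wrist force passes 120 N, or if a joint passes its speed limit or range.

### The arm

A 6-joint arm with a two-finger parallel gripper is mounted at the origin on the work surface. World frame = base frame: x ahead of the robot, y to its left, z up, the work surface at z = 0. Lengths are in mm, angles in rad, forces in N, time in s.
With the tool pointing down it reaches from about 425 to 950 mm from the base axis. Payload 3.5 kg.
Tool frame: the origin (TCP) lies at the very end of the fingers, on their centre line; the grasp point (between the pads) lies 19 mm behind it (manip.grip_point_offset is the distance from the TCP to the grasp point, in mm); z points along the fingers, y is the direction in which the jaws open and shut (so a half turn about z gives the same grasp; the last joint's range is limited). The gripper opens to 85 mm and grips with 20 to 120 N. Pads are 22 mm wide; open, the fingers measure 114 mm over their backs; the gripper's body (76 mm by 85 mm) begins 54 mm behind the grasp point. The pads swing forward as they close: fully open they stand 13 mm farther back than shut.
Start: joints at [1.022, 0.286, 1.577, -0, 1.279, -0.15], TCP at [262.074, 622.032, 231.325] pointing down, gripper open.
Joint ranges: [-2.77, 2.77], [-0.9, 2.22], [0.21, 2.48], [-1.53, 4.67], [0.24, 2.81], [-2.84, 2.84]. Speed limits (rad/s): [2.79, 2.79, 3.14, 3.14, 3.14, 3.14].

### API

Orientations are given as a unit quaternion [x, y, z, w].
In Python, from workcell import manip, viewer gives the robot as it stands. The module is installed in compiled form; this text tells all that it offers.
- The arm moves only by the shell command python3 -m handwheel 'ROWS' [FORCE]. ROWS is JSON, a list that holds one entry, the list of rows, each a list of 7 numbers: the shift along the tool's x, y, z in mm, then the turn, a rotation vector about the tool's x, y, z in degrees, then the closure, from 0 (fully open) to 1 (shut). In form: [[[tx, ty, tz, rx, ry, rz, fingers], ...]]. A call has 1 to 5 rows; each row is the pose to reach, as a shift and turn from the pose commanded when the call began, along the tool's axes at that moment; what a row does not reach only later rows make up. A row lasts 1/8 s, in which the tool goes at most 62.5 mm and 10.7 degrees, less where a joint would pass 70% of its speed; a pose out of reach is approached as far as the arm can. A call with a gripper value outside its range is refused whole. The fingers move at their own pace and stop on an object; FORCE is the grip in N (left out, the last holds). Time passes only in rows, so rows that repeat a pose let the fingers close. It gives the time, the measured TCP pose, the force and the opening at its end, in the units of the state.
- manip.sense(): the state, without advancing time (a new reading comes with each control period).
- viewer.get_image(name): name is "side" or "top" or "wrist"; returns (picture, depth): 384x512x3 uint8, red, green, blue; 384x512 float32, mm along the optical axis (not along the pixel's ray), 0 where there is no reading.
- viewer.calibration(name): a dict with "fx", "fy", "cx", "cy" (pixels), "R" (3x3) and "t" (3): a world point X has camera coordinates R X + t. Camera axes: x right, y down, z forward; pixel columns grow to the right and rows downward; lengths in mm; the calibration is good to about 2 mm. The wrist camera is an equidistant fisheye: a pixel r from the principal point sees the ray r / f radians off the axis. A picture is of the moment at which its call begins: read the wrist's pose just before it. calibration takes no time and is no camera call; for the wrist camera it gives the pose at the moment of the call.
- manip.sign_off(): hands the job in, once; it reports no verdict.
The state is a dict: "time_s": time; "joint_positions": joint angles; "qvel": joint speeds; "joint_efforts": joint torques, N m; "position": TCP position; "ee_rot": TCP orientation; "ft_force": force on the tool from outside, world axes, zero at the start; "wrist_torque": the same for the moment, N m; "finger_gap": opening from 0.0 (shut) to 1.0 (fully open).
Only numpy, scipy, OpenCV 4.12 (cv2) and the standard library are available. Lean on these libraries where they do the work, as an engineer would, in place of code of your own. Each camera call takes 0.05 s, during which the arm holds its last target. There are 200 camera calls.

## Working session

There is one attempt and no reset: what is moved stays moved. The work goes in short steps, Python scripts to look and compute and a shell command to move; the robot and the scene stay as the last step left them, time stands still between calls to the robot, and variables do not carry over. Pictures are saved under pics/ and viewed, about 8 in all and at most 12, crops included, and the job is handed in when it is done.

```bash
mkdir -p pics; python3 - <<'E'
from workcell import manip, viewer
import cv2,numpy as np
s=manip.sense();print(s['position'],s['ee_rot'],s['finger_gap'],s['ft_force'])
for n in("top","side"):
    p,d=viewer.get_image(n);cv2.imwrite(f'pics/{n}0.png',p[:,:,::-1]);np.save(f'pics/{n}0.npy',d)
    print(n,viewer.calibration(n))
E
```

```text
[261.70952061 621.4846077  229.91551339] [ 1.98048909e-01  9.80191405e-01 -1.13138395e-03 -3.99190976e-04] 0.9979637221372974 [0.06024303 0.43719282 0.18852879]
top {'fx': 411.36493288885765, 'fy': 411.36493288885765, 'cx': 253.9722998321, 'cy': 193.31487760867049, 'R': array([[-0.02621918, -0.99933105, -0.0254952 ],
       [-0.98440078,  0.03024926, -0.17332074],
       [ 0.17397601,  0.02055317, -0.98453538]]), 't': array([  30.13323772,  591.82694173, 1126.97439148])}
side {'fx': 367.82157653472666, 'fy': 367.82157653472666, 'cx': 254.2147086396775, 'cy': 184.73262996173457, 'R': array([[ 0.85013655, -0.52605975,  0.02299961],
       [-0.33034407, -0.56684655, -0.75469052],
       [ 0.41004955,  0.63399222, -0.65567769]]), 't': array([-484.62605085,  272.58769577, 1022.12164154])}
```

View pics/top0.png

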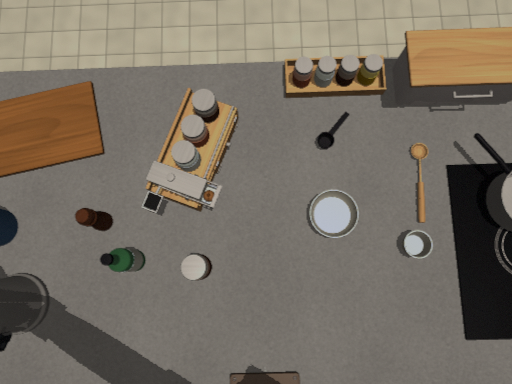

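View pics/side0.png

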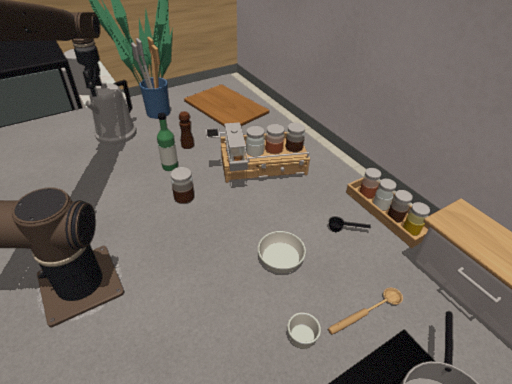

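Top view: dish about (334,214), dispenser lid (150,170)–(205,190) with knob (170,178), walnut in the spout at (209,195), dark paddle (152,201), tea jar (195,267). The organiser's front faces image right and slightly down.

```bash
cat > h.py <<'E'
import numpy as np,cv2
from workcell import manip,viewer
def ray(c,u,v,z):
    R,t=np.array(c['R']),np.array(c['t']);o=-R.T@t
    d=R.T@np.array([(u-c['cx'])/c['fx'],(v-c['cy'])/c['fy'],1.]);return o+d*(z-o[2])/d[2]
def cloud(c,d):
    v,u=np.mgrid[:384,:512];P=np.stack([(u-c['cx'])/c['fx']*d,(v-c['cy'])/c['fy']*d,d],-1)
    return (P-np.array(c['t']))@np.array(c['R'])
def proj(c,X):
    p=np.array(c['R'])@np.array(X,float)+np.array(c['t']);return c['fx']*p[0]/p[2]+c['cx'],c['fy']*p[1]/p[2]+c['cy']
E
python3 - <<'E'
from h import *
p=cv2.imread('pics/top0.png');d=np.load('pics/top0.npy');c=viewer.calibration('top')
W=cloud(c,d)
def reg(u0,u1,v0,v1,z0,z1):
    m=np.zeros(d.shape,bool);m[v0:v1,u0:u1]=1;return m&(d>0)&(W[...,2]>z0)&(W[...,2]<z1)
# lid
m=reg(140,225,155,215,164,176)
n,l,st,_=cv2.connectedComponentsWithStats(m.astype(np.uint8));k=1+st[1:,4].argmax()
v,u=np.where(l==k);print('lid',len(u),W[l==k].mean(0))
q=np.array([ray(c,a,b,171)[:2] for a,b in zip(u,v)],np.float32);print('lid rect',cv2.minAreaRect(q),q.mean(0))
# paddle
m=reg(138,168,190,214,130,175);v,u=np.where(m);q=np.array([ray(c,a,b,160)[:2] for a,b in zip(u,v)],np.float32);print('pad',len(u),cv2.minAreaRect(q),W[m].mean(0))
# dish rim
m=reg(295,370,180,250,30,50);v,u=np.where(m)
print('dish',W[m][:,:2].min(0),W[m][:,:2].max(0),W[m][:,2].mean(),cv2.minEnclosingCircle(W[m][:,:2].astype(np.float32)))
for nm,(a,b,e,f,z0,z1) in dict(tea=(175,215,248,285,100,125),ram=(398,436,226,262,35,55),mill=(70,115,200,235,130,170)).items():
    m=reg(a,b,e,f,z0,z1);print(nm,m.sum(),W[m].mean(0) if m.any() else 0)
for uv in((326,141),(347,114)):print('scoop',ray(c,*uv,15))
cv2.imwrite('pics/crop0.png',cv2.resize(p[80:290,60:380],None,fx=2.5,fy=2.5,interpolation=cv2.INTER_CUBIC))
E
```

```text
lid 1163 [613.73949298 212.97302688 171.54794067]
lid rect ((613.0405883789062, 214.592041015625), (151.89990234375, 59.13249969482422), 67.89633178710938) [613.85956 213.09302]
pad 316 ((568.0350341796875, 273.5803527832031), (48.0062370300293, 66.5073013305664), 66.85315704345703) [561.01099493 278.35420566 159.76941697]
dish [ 461.80215957 -279.71030497] [ 598.0221707  -141.39379136] 39.5532311627333 ((530.75341796875, -210.61343383789062), 69.97486114501953)
tea 508 [389.35225679 179.82640892 110.41545136]
ram 199 [ 436.59540599 -444.77124537   43.68455154]
mill 249 [528.29285072 460.97301072 149.56849031]
scoop [ 752.24537388 -207.02209983   15.        ]
scoop [ 835.29659989 -275.43637535   15.        ]
```

View pics/crop0.png

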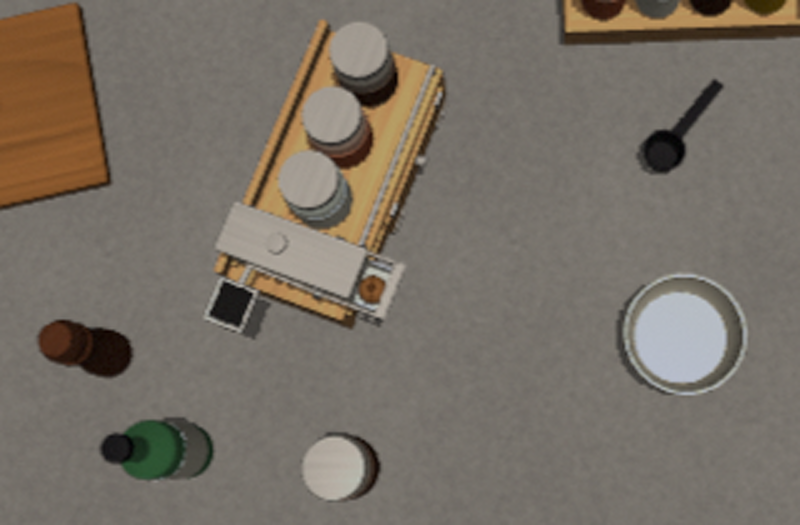

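```bash
python3 -m handwheel '[[[0,0,-15,0,0,10,0],[0,0,-30,0,0,20,0],[0,0,-45,0,0,30,0],[0,0,-60,0,0,40,0],[0,0,-70,0,0,50,0]]]'; python3 -m handwheel '[[[0,0,0,0,0,8,0],[0,0,0,0,0,16,0],[0,0,0,0,0,23.4,0],[0,0,0,0,0,23.4,0]]]'; python3 -c "
from h import *
from scipy.spatial.transform import Rotation as R
s=manip.sense();M=R.from_quat(s['ee_rot']).as_matrix();print(s['position'],M.round(3))
for w in([600,100,300],[519,-315,300],[519,-315,6]):print(M.T@(np.array(w)-s['position']))"
```

```text
time_s: 0.72
position: [262.0, 622.0, 301.5]
ee_rot: [0.596, 0.803, -0.0, 0.0]
ft_force: [0.7, -0.0, -0.0]
finger_gap: 0.999
time_s: 1.23
position: [261.9, 621.8, 300.6]
ee_rot: [0.744, 0.668, -0.001, 0.0]
ft_force: [0.2, -1.1, 0.2]
finger_gap: 1.0
[261.92913611 621.7957957  300.56363484] [[ 0.107  0.994 -0.001]
 [ 0.994 -0.107 -0.001]
 [-0.001 -0.001 -1.   ]]
[-482.47275149  392.15087665    0.90173364]
[-903.77102791  356.18544782    1.40194709]
[-903.43555401  356.34471352  295.40171255]
```

```bash
python3 -m handwheel '[[[-46,38,0,0,0,0,0],[-93,76,0,0,0,0,0],[-140,114,0,0,0,0,0],[-187,152,0,0,0,0,0],[-234,190,0,0,0,0,0]]]'; python3 -m handwheel '[[[-47,38,0,0,0,0,0],[-94,76,0,0,0,0,0],[-141,114,0,0,0,0,0],[-188,152,0,0,0,0,0],[-235,190,0,0,0,0,0]]]'; python3 -m handwheel '[[[-55,0,0,0,0,0,0],[-110,0,0,0,0,0,0],[-165,-8,0,0,0,0,0],[-220,-13,0,0,0,0,0],[-275,-18,0,0,0,0,0]]]';  python3 -m handwheel '[[[-55,-5,0,0,0,0,0],[-110,-10,0,0,0,0,0],[-160,-10,0,0,0,0,0],[-160,-10,0,0,0,0,0]]]'; python3 - <<'E'
from h import *
s=manip.sense();
p,d=viewer.get_image("top");cv2.imwrite('pics/top1.png',p[:,:,::-1])
from scipy.spatial.transform import Rotation as R
M=R.from_quat(s['ee_rot']).as_matrix();print(s['position'],M.round(3),s['joint_positions'])
print(M.T@(np.array([519,-315,6])-s['position']))
E
```

```text
time_s: 1.85
position: [426.1, 367.0, 301.2]
ee_rot: [0.744, 0.669, 0.0, 0.0]
ft_force: [0.7, 0.3, 0.0]
finger_gap: 1.0
time_s: 2.48
position: [589.5, 112.7, 301.2]
ee_rot: [0.744, 0.668, 0.0, -0.0]
ft_force: [0.7, 0.6, -0.0]
finger_gap: 1.004
time_s: 3.1
position: [540.2, -158.6, 301.2]
ee_rot: [0.744, 0.668, 0.0, 0.0]
ft_force: [0.3, 0.5, -0.5]
finger_gap: 1.004
time_s: 3.6
position: [512.5, -317.9, 300.6]
ee_rot: [0.745, 0.667, -0.0, -0.0]
ft_force: [0.1, 0.5, 0.9]
finger_gap: 1.005
[ 512.51752279 -317.89766668  300.59099884] [[ 0.111  0.994 -0.001]
 [ 0.994 -0.111  0.   ]
 [ 0.    -0.001 -1.   ]] [-7.23095699e-01  8.44017640e-02  1.68263429e+00 -4.49136716e-04
  1.37543710e+00 -6.11436228e-01]
[  3.5587709    6.40643336 294.58541774]
```

```bash
python3 -m handwheel '[[[0,6,60,0,0,0,0],[0,6,120,0,0,0,0],[0,6,180,0,0,0,0],[0,6,240,0,0,0,0],[0,6,270,0,0,0,0]]]'; python3 -m handwheel '[[[0,0,15,0,0,0,0],[0,0,24,0,0,0,0],[0,0,24,0,0,0,0]]]';python3 - <<'E'
from h import *
s=manip.sense();print(s['position'],s['ft_force'])
for n in("side","wrist"):
    p,d=viewer.get_image(n);cv2.imwrite(f'pics/{n}2.png',p[:,:,::-1])
a=cv2.imread('pics/side2.png')[180:360,180:440];b=cv2.imread('pics/wrist2.png')
cv2.imwrite('pics/both2.png',np.hstack([cv2.resize(a,(433,300)),cv2.resize(b,(365,300))]))
E
```

```text
time_s: 4.28
position: [517.9, -312.0, 27.2]
ee_rot: [0.743, 0.669, -0.0, -0.003]
ft_force: [0.0, 0.3, 0.2]
finger_gap: 0.998
time_s: 4.65
position: [520.2, -315.6, 8.1]
ee_rot: [0.744, 0.668, 0.0, 0.001]
ft_force: [-1.2, 0.1, 0.2]
finger_gap: 1.005
[ 520.19531132 -315.62265032    8.12963166] [-1.23415729  0.14871231  0.18810692]
```

View pics/both2.png

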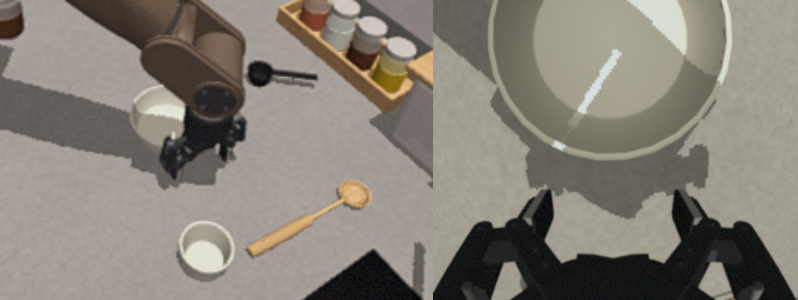

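The dish is centred ahead of the open fingers (wrist view, right half). Next: push most of the way.

```bash
python3 -m handwheel '[[[15,0,0,0,0,0,0],[28,0,0,0,0,0,0],[36,0,0,0,0,0,0],[45,0,0,0,0,0,0],[55,0,0,0,0,0,0]]]'; for i in 1 2; do :; done; python3 -m handwheel '[[[12,0,0,0,0,0,0],[24,0,0,0,0,0,0],[36,0,0,0,0,0,0],[48,0,0,0,0,0,0],[60,0,0,0,0,0,0]]]'; python3 -m handwheel '[[[12,0,0,0,0,0,0],[24,0,0,0,0,0,0],[36,0,0,0,0,0,0],[48,0,0,0,0,0,0],[60,0,0,0,0,0,0]]]';python3 - <<'E'
from h import *
from scipy.spatial.transform import Rotation as R
s=manip.sense();M=R.from_quat(s['ee_rot']).as_matrix()
p,d=viewer.get_image("top");cv2.imwrite('pics/top3.png',p[:,:,::-1]);c=viewer.calibration('top');W=cloud(c,d)
print(s['position'],s['ft_force'],M.round(3)[:,0])
P=W[(W[...,2]>34)&(W[...,2]<46)&(abs(W[...,0]-545)<110)&(W[...,1]>-220)&(W[...,1]<80)]
cv2.imwrite('pics/c3.png',cv2.resize(p[100:300,100:400,::-1],None,fx=2,fy=2))
print(len(P),P.min(0),P.max(0),cv2.minEnclosingCircle(P[:,:2].astype(np.float32)))
E
```

```text
time_s: 5.38
position: [525.8, -260.7, 7.5]
ee_rot: [0.745, 0.667, -0.0, 0.001]
ft_force: [0.5, -1.5, -0.7]
finger_gap: 1.0
time_s: 6.0
position: [532.2, -200.5, 7.4]
ee_rot: [0.745, 0.668, -0.0, 0.0]
ft_force: [-0.3, -2.5, 0.5]
finger_gap: 0.999
time_s: 6.62
position: [538.7, -140.8, 7.4]
ee_rot: [0.745, 0.668, -0.0, 0.0]
ft_force: [0.1, -2.7, 0.8]
finger_gap: 1.004
[ 538.67300412 -140.83330835    7.36010468] [ 0.05927844 -2.73156012  0.75488826] [ 0.109  0.994 -0.   ]
156 [ 480.34974551 -124.98035434   34.03057879] [616.50822086  -7.9228001   45.4038078 ] ((547.9379272460938, -74.452392578125), 69.48159790039062)
```

View pics/c3.png

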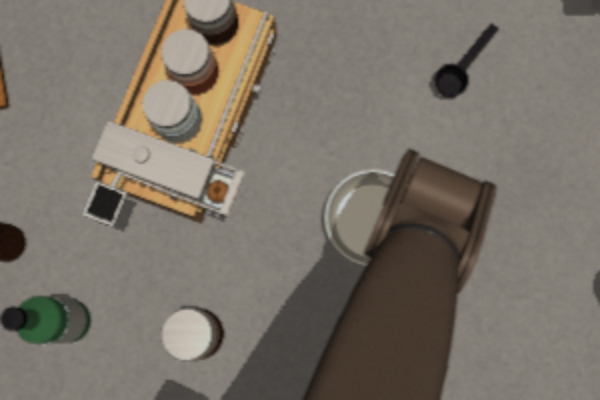

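```bash
python3 -m handwheel '[[[12,0,0,0,0,0,0],[24,0,0,0,0,0,0],[36,-1,0,0,0,0,0],[48,-1,0,0,0,0,0],[60,-1,0,0,0,0,0]]]'; python3 -m handwheel '[[[12,0,0,0,0,0,0],[24,0,0,0,0,0,0],[36,-1,0,0,0,0,0],[48,-1,0,0,0,0,0],[60,-1,0,0,0,0,0]]]'; python3 -m handwheel '[[[9,0,0,0,0,0,0],[18,0,0,0,0,0,0],[26,0,0,0,0,0,0],[32,0,0,0,0,0,0],[34,0,0,0,0,0,0]]]';python3 - <<'E'
from h import *
s=manip.sense();c=viewer.calibration('top')
p,d=viewer.get_image("top");cv2.imwrite('pics/top4.png',p[:,:,::-1]);np.save('pics/top4.npy',d);W=cloud(c,d)
print(s['position'],s['ft_force'])
p2,d2=viewer.get_image("side");cv2.imwrite('pics/side4.png',p2[:,:,::-1]);np.save('pics/side4.npy',d2)
O=np.array([611.4,209.2]);a=np.deg2rad(67.9);E=np.array([[np.cos(a),np.sin(a)],[-np.sin(a),np.cos(a)]])
for cc,dd in((c,d),(viewer.calibration('side'),d2)):
    W=cloud(cc,dd);L=(W[...,:2]-O)@E.T
    m=(dd>0)&(W[...,2]>36)&(W[...,2]<45)&(L[...,0]<-58)&(L[...,0]>-200)&(abs(L[...,1])<75);P=L[m]
    print(len(P),P.min(0),P.max(0),cv2.minEnclosingCircle(P.astype(np.float32)))
    f=(dd>0)&(W[...,2]>73)&(W[...,2]<84)&(L[...,1]<-80)&(L[...,1]>-250)&(L[...,0]>-90)&(L[...,0]<-20)
    Q=L[f];print('front80',len(Q),[ (y,Q[(Q[:,1]>y)&(Q[:,1]<y+30)][:,0].min().round(1)) for y in range(-250,-80,30) if ((Q[:,1]>y)&(Q[:,1]<y+30)).any()])
A=cv2.resize(p[110:260,120:320,::-1],(400,300));B=cv2.resize(p2[90:270,180:420,::-1],(400,300));cv2.imwrite('pics/c4.png',np.hstack([A,B]))
E
```

```text
time_s: 7.3
position: [544.0, -80.9, 7.2]
ee_rot: [0.745, 0.668, -0.0, -0.0]
ft_force: [0.2, -1.4, -0.2]
finger_gap: 1.0
time_s: 7.92
position: [549.7, -21.3, 7.3]
ee_rot: [0.745, 0.667, -0.0, -0.0]
ft_force: [0.2, -1.2, -1.0]
finger_gap: 0.999
time_s: 8.55
position: [553.4, 12.0, 7.3]
ee_rot: [0.744, 0.668, -0.0, -0.0]
ft_force: [0.2, -2.5, -1.1]
finger_gap: 1.001
[553.36196996  12.02417276   7.29568645] [ 0.16014636 -2.53118893 -1.11423202]
51 [-127.59756069  -62.88562866] [-79.93861327  62.96623913] ((-115.46604919433594, 0.04030609130859375), 63.79161834716797)
front80 561 [(-250, np.float64(-63.0)), (-220, np.float64(-60.5)), (-190, np.float64(-59.6)), (-160, np.float64(-58.8)), (-130, np.float64(-62.9)), (-100, np.float64(-62.9))]
74 [-199.6257074   -74.70281414] [-58.05428886  62.39415877] ((-129.4332733154297, -16.33249855041504), 91.13322448730469)
front80 249 [(-250, np.float64(-70.4)), (-220, np.float64(-68.8)), (-190, np.float64(-64.9)), (-160, np.float64(-63.3)), (-130, np.float64(-65.4)), (-100, np.float64(-63.8))]
```

View pics/c4.png

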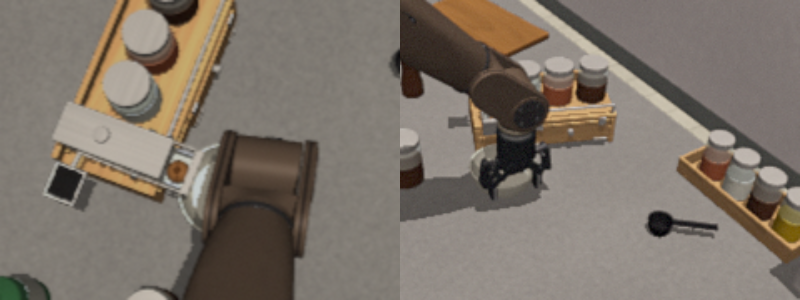

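```bash
python3 -m handwheel '[[[4,0,0,0,0,0,0],[7,0,0,0,0,0,0],[9,0,0,0,0,0,0],[11,0,0,0,0,0,0],[12,0,0,0,0,0,0]]]'; python3 -m handwheel '[[[-10,0,0,0,0,0,0],[-40,0,0,0,0,0,0],[-90,0,0,0,0,0,0],[-130,0,-50,0,0,0,0],[-140,0,-110,0,0,0,0]]]';  python3 -m handwheel '[[[0,0,-60,0,0,0,0.5],[0,0,-120,0,0,0,1],[0,0,-180,0,0,0,1],[0,0,-190,0,0,0,1]]]'; python3 - <<'E'
from h import *
s=manip.sense();c=viewer.calibration('top')
p,d=viewer.get_image("top");cv2.imwrite('pics/top5.png',p[:,:,::-1]);W=cloud(c,d)
print(s['position'],s['finger_gap'])
O=np.array([611.4,209.2]);a=np.deg2rad(67.9);E=np.array([[np.cos(a),np.sin(a)],[-np.sin(a),np.cos(a)]])
L=(W[...,:2]-O)@E.T
m=(d>0)&(W[...,2]>34)&(W[...,2]<46)&(L[...,0]<-75)&(L[...,0]>-215)&(abs(L[...,1])<85);P=L[m]
print(len(P),P.min(0),P.max(0),cv2.minEnclosingCircle(P.astype(np.float32)))
A=cv2.resize(p[120:240,130:290,::-1],(800,600),interpolation=cv2.INTER_CUBIC);cv2.imwrite('pics/c5.png',A)
E
```

```text
time_s: 9.28
position: [554.7, 23.7, 7.3]
ee_rot: [0.745, 0.668, -0.0, 0.0]
ft_force: [-0.4, -1.3, 0.4]
finger_gap: 0.999
time_s: 9.9
position: [537.9, -117.7, 117.1]
ee_rot: [0.746, 0.666, -0.001, -0.002]
ft_force: [0.3, -0.3, 0.8]
finger_gap: 1.002
time_s: 10.4
position: [541.4, -116.7, 314.1]
ee_rot: [0.745, 0.667, 0.003, 0.005]
ft_force: [0.1, 0.4, -0.4]
finger_gap: 0.144
[ 541.35670909 -116.65539248  314.10949875] 0.14350894446069581
201 [-198.31013379  -70.07929149] [-76.47282855  68.01682082] ((-129.3157958984375, -1.3414348363876343), 69.81475067138672)
```

View pics/c5.png

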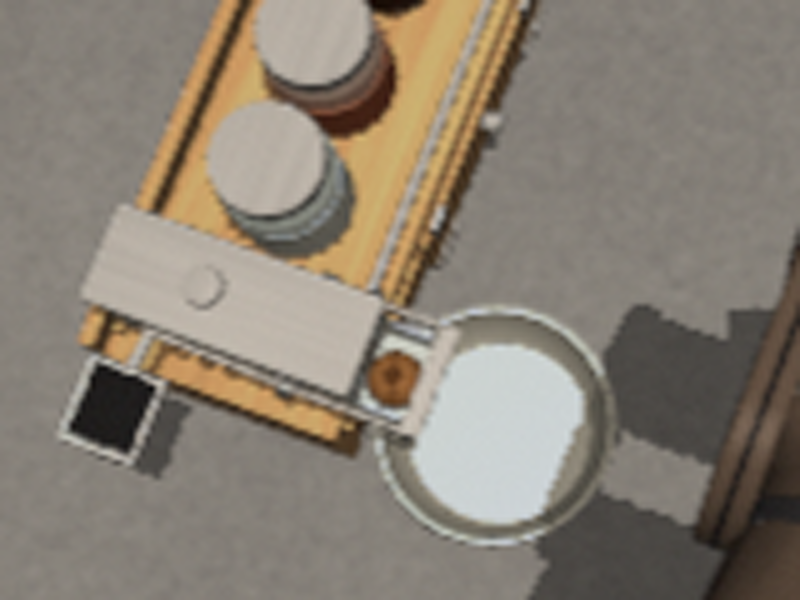

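Dish sits at organiser (-129,-1), right on place (rim around (380–615, 305–545) in the crop, under the gate). Now to the paddle.

```bash
python3 -m handwheel '[[[0,0,0,0,0,8,1],[0,0,0,0,0,16,1],[0,0,0,0,0,16,1],[0,0,0,0,0,16,1]]]'; python3 - <<'E'
from h import *
from scipy.spatial.transform import Rotation as R
s=manip.sense();M=R.from_quat(s['ee_rot']).as_matrix();print(s['position'],M.round(3),s['finger_gap'])
print(M.T@(np.array([555.5,281.5,200])-s['position']))
E
```

```text
time_s: 10.95
position: [539.0, -115.5, 305.9]
ee_rot: [0.83, 0.558, -0.001, -0.001]
ft_force: [0.3, 0.6, -0.5]
finger_gap: 0.001
[ 538.98338278 -115.47418137  305.93952265] [[ 0.377  0.926 -0.002]
 [ 0.926 -0.377  0.001]
 [ 0.    -0.002 -1.   ]] 0.0013646159531165245
[ 373.90140712 -134.10209614  106.29603635]
```

```bash
python3 -m handwheel '[[[55,-20,0,0,0,0,1],[110,-40,0,0,0,0,1],[165,-60,0,0,0,0,1],[220,-79,0,0,0,0,1],[275,-99,0,0,0,0,1]]]'; python3 -m handwheel '[[[50,-18,0,0,0,0,1],[90,-32,0,0,0,0,1],[99,-35,30,0,0,0,1],[99,-35,85,0,0,0,1],[99,-35,106,0,0,0,1]]]'; python3 -m handwheel '[[[0,0,5,0,0,0,1],[0,0,5,0,0,0,1]]]'; python3 - <<'E'
from h import *
from scipy.spatial.transform import Rotation as R
s=manip.sense();print(s['position'],s['ft_force'])
O=np.array([611.4,209.2]);a=np.deg2rad(67.9);E=np.array([[np.cos(a),np.sin(a)],[-np.sin(a),np.cos(a)]]);print(E@(s['position'][:2]-O))
p,d=viewer.get_image("wrist");p2,_=viewer.get_image("side")
cv2.imwrite('pics/c6.png',np.hstack([cv2.resize(p[...,::-1],(400,300)),cv2.resize(p2[60:240,150:390,::-1],(400,300),interpolation=cv2.INTER_CUBIC)]))
E
```

```text
time_s: 11.58
position: [551.7, 178.3, 307.0]
ee_rot: [0.83, 0.558, -0.0, -0.0]
ft_force: [0.6, 0.7, 0.4]
finger_gap: -0.002
time_s: 12.2
position: [554.7, 280.9, 196.5]
ee_rot: [0.83, 0.558, -0.004, -0.001]
ft_force: [0.3, -0.3, -1.0]
finger_gap: 0.002
time_s: 12.45
position: [558.0, 281.3, 198.0]
ee_rot: [0.83, 0.557, 0.001, 0.0]
ft_force: [0.3, -0.3, 0.8]
finger_gap: 0.004
[558.04433504 281.34901844 197.99054079] [ 0.28184719 -0.28409546  0.78377686]
[46.77443554 76.57976251]
```

View pics/c6.png

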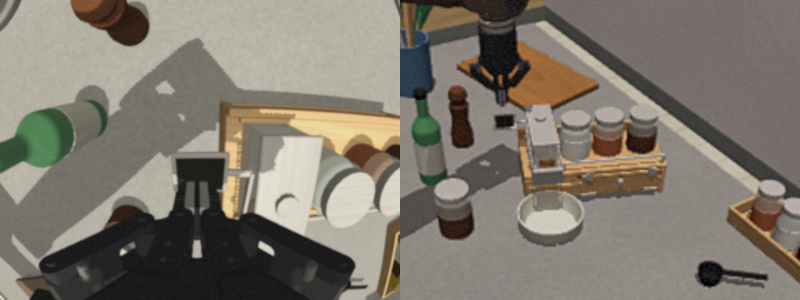

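Fingertip stands above the paddle pad (wrist view about (198,195)), dish under spout. The knuckles would reach over the lid in this orientation, so I turn the jaws a quarter turn, parallel to the bin.

```bash
python3 -m handwheel '[[[0,0,0,0,0,-10,1],[0,0,0,0,0,-20,1],[0,0,0,0,0,-30,1],[0,0,0,0,0,-40,1],[0,0,0,0,0,-50,1]]]'; python3 -m handwheel '[[[0,0,0,0,0,-10,1],[0,0,0,0,0,-20,1],[0,0,0,0,0,-30,1],[0,0,0,0,0,-40,1],[0,0,0,0,0,-40,1]]]'; python3 -m handwheel '[[[0,0,10,0,0,0,1],[0,0,20,0,0,0,1],[0,0,25,0,0,0,1],[0,0,25,0,0,0,1]]]'; python3 - <<'E'
from h import *
from scipy.spatial.transform import Rotation as R
s=manip.sense();print(s['position'],s['ft_force'],R.from_quat(s['ee_rot']).as_matrix().round(3))
O=np.array([611.4,209.2]);a=np.deg2rad(67.9);E=np.array([[np.cos(a),np.sin(a)],[-np.sin(a),np.cos(a)]]);print(E@(s['position'][:2]-O))
p,d=viewer.get_image("wrist");p2,_=viewer.get_image("side")
cv2.imwrite('pics/c7.png',np.hstack([cv2.resize(p[...,::-1],(400,300)),cv2.resize(p2[60:240,150:390,::-1],(400,300),interpolation=cv2.INTER_CUBIC)]))
E
```

```text
time_s: 13.18
position: [558.1, 281.5, 198.6]
ee_rot: [0.514, 0.858, 0.001, 0.001]
ft_force: [0.9, -0.1, 0.3]
finger_gap: -0.0
time_s: 13.8
position: [557.9, 281.5, 198.3]
ee_rot: [0.194, 0.981, 0.001, 0.001]
ft_force: [0.2, 0.7, 0.6]
finger_gap: 0.0
time_s: 14.3
position: [556.5, 281.2, 170.2]
ee_rot: [0.193, 0.981, -0.0, -0.001]
ft_force: [0.1, -0.9, -0.2]
finger_gap: -0.006
[556.53159507 281.16776467 170.20800305] [ 0.09911061 -0.8901829  -0.24201483] [[-0.925  0.379 -0.002]
 [ 0.379  0.925 -0.001]
 [ 0.001 -0.001 -1.   ]]
[46.03736926 77.91316733]
```

View pics/c7.png

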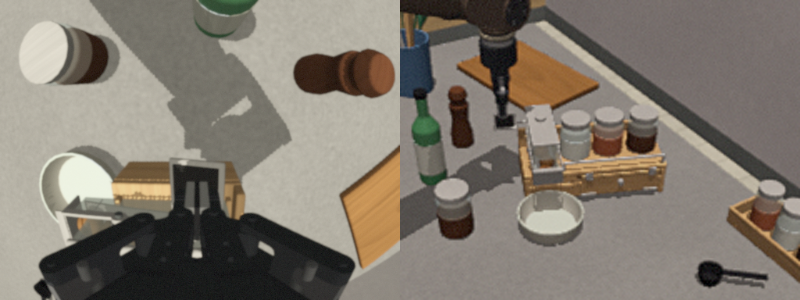

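Tip is just over the paddle, knuckles clear of the bin. Pressing.

```bash
python3 -m handwheel '[[[0,0,10,0,0,0,1],[0,0,20,0,0,0,1],[0,0,28,0,0,0,1],[0,0,36,0,0,0,1],[0,0,43,0,0,0,1]]]'; python3 -m handwheel '[[[0,0,4,0,0,0,1],[0,0,8,0,0,0,1],[0,0,10,0,0,0,1],[0,0,10,0,0,0,1]]]';  python3 -m handwheel '[[[0,0,0,0,0,0,1],[0,0,0,0,0,0,1],[0,0,0,0,0,0,1],[0,0,0,0,0,0,1],[0,0,0,0,0,0,1]]]'; python3 - <<'E'
from h import *
s=manip.sense();print(s['position'],s['ft_force'])
p,d=viewer.get_image("top");p2,_=viewer.get_image("side")
cv2.imwrite('pics/c8.png',np.hstack([cv2.resize(p[120:240,130:290,::-1],(400,300),interpolation=cv2.INTER_CUBIC),cv2.resize(p2[100:220,200:360,::-1],(400,300),interpolation=cv2.INTER_CUBIC)]))
E
```

```text
time_s: 15.02
position: [557.4, 281.8, 128.4]
ee_rot: [0.193, 0.981, 0.001, 0.0]
ft_force: [0.4, 2.4, 3.9]
finger_gap: 0.001
time_s: 15.52
position: [557.1, 281.0, 118.3]
ee_rot: [0.193, 0.981, -0.0, 0.0]
ft_force: [1.0, 0.4, 3.4]
finger_gap: 0.002
time_s: 16.15
position: [557.1, 281.1, 118.3]
ee_rot: [0.193, 0.981, -0.0, 0.0]
ft_force: [0.9, -1.1, 4.5]
finger_gap: 0.002
[557.06339706 281.14058246 118.31787246] [ 0.94645132 -1.05590379  4.48943445]
```

View pics/c8.png

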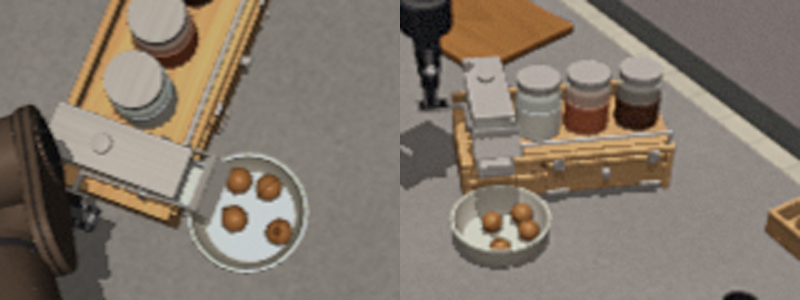

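All four walnuts lie in the dish (top crop: four balls around (233–280, 180–232)). Releasing the lever gently and backing off.

```bash
python3 -m handwheel '[[[0,0,-8,0,0,0,1],[0,0,-18,0,0,0,1],[0,0,-28,0,0,0,1],[0,0,-38,0,0,0,1],[0,0,-46,0,0,0,1]]]'; python3 -m handwheel '[[[0,0,-15,0,0,0,1],[0,0,-50,0,0,0,1],[0,0,-100,0,0,0,1],[0,0,-130,0,0,0,1],[0,0,-130,0,0,0,1]]]';  python3 -m handwheel '[[[0,40,0,0,0,0,1],[0,80,0,0,0,0,1],[0,100,0,0,0,0,1],[0,100,0,0,0,0,1],[0,100,0,0,0,0,1]]]'; python3 - <<'E'
from h import *
s=manip.sense();print(s['position'],s['ft_force'])
p,d=viewer.get_image("top");p2,_=viewer.get_image("side");W=cloud(viewer.calibration('top'),d)
m=(d>0);m[:190]=0;m[214:]=0;m[:,:138]=0;m[:,168:]=0;m&=(W[...,2]>90)&(W[...,2]<175);print('paddle',m.sum(),W[m].mean(0))
O=np.array([611.4,209.2]);a=np.deg2rad(67.9);E=np.array([[np.cos(a),np.sin(a)],[-np.sin(a),np.cos(a)]]);L=(W[...,:2]-O)@E.T
m=(d>0)&(W[...,2]>36)&(W[...,2]<46)&(L[...,0]<-75)&(L[...,0]>-215)&(abs(L[...,1])<85);print(cv2.minEnclosingCircle(L[m].astype(np.float32)))
A=cv2.resize(p[80:305,60:360,::-1],(400,300),interpolation=cv2.INTER_CUBIC)
cv2.imwrite('pics/c9.png',np.hstack([A,cv2.resize(p2[100:220,200:360,::-1],(400,300),interpolation=cv2.INTER_CUBIC)]))
E
```

```text
time_s: 16.88
position: [556.6, 281.4, 164.5]
ee_rot: [0.193, 0.981, -0.0, -0.0]
ft_force: [0.2, 0.9, 0.6]
finger_gap: 0.0
time_s: 17.5
position: [558.4, 281.9, 298.8]
ee_rot: [0.193, 0.981, 0.002, 0.003]
ft_force: [-0.4, 0.2, 0.1]
finger_gap: 0.001
time_s: 18.12
position: [594.3, 373.2, 292.9]
ee_rot: [0.193, 0.981, -0.001, -0.001]
ft_force: [0.3, 0.4, -0.3]
finger_gap: -0.001
[594.3268028  373.15721718 292.93007074] [ 0.31761051  0.4335074  -0.2756198 ]
paddle 315 [561.24428515 278.36369466 159.70228961]
((-129.75894165039062, -0.8585821390151978), 69.4541015625)
```

View pics/c9.png

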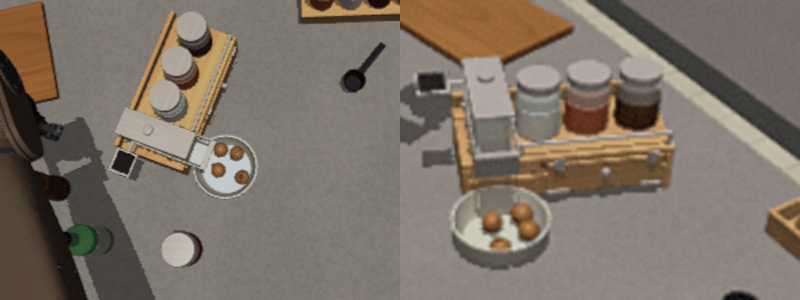

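Lever and paddle are back at rest height (159.7 mm), the gate is shut, and the four walnuts are in the dish. The arm is clear of everything.

```bash
python3 -c "
from workcell import manip
print(manip.sign_off())"
```

```text
the job is handed in; nothing more can be done
None
```

The job is done and handed in at about 18 s of the allowed 58 s. I slid the dish with the open fingers from behind. I then pressed the paddle down about 45 mm with the shut fingers until all four walnuts had rolled out, and let the lever spring back.

- **Dish:** its centre measured organiser (-130, -1) mm in the last top picture, against the target (-128, 0), and the rim stood level.
- **Walnuts:** all four are in the dish, seen in both the top and side views.
- **Lever and gate:** the paddle is back at its rest height (159.7 mm, the same as before pressing), and the gate looks shut in the pictures.
- **Forces:** the wrist readings I saw were a few N at most, about 4.5 N while holding the lever down.
- **Bystanders:** nothing looked disturbed in the pictures. I did not re-measure the bystanders numerically, and the last crops do not show the spoon or the ramekin.

No check failed. One early side-view depth estimate of the dish was unusable because the gripper blocked it, so I relied on the top view.

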